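Fit the front board of a flower display riser

ROBOT

A 6-joint arm with a two-finger parallel gripper is mounted at the origin on the work surface. World frame = base frame: x ahead of the robot, y to its left, z up, the work surface at z = 0. Lengths are in m, angles in rad, forces in N, time in s.
With the tool pointing down it reaches from about 0.275 to 0.825 m from the base axis. Payload 4.9 kg.
Tool frame: the origin (TCP) lies midway between the tips of the shut fingers; the grasp point (between the pads) lies 19 mm behind it (grip_point_offset is the distance from the TCP to the grasp point, in m); z points along the fingers, y is the line along which they close (so a half turn about z gives the same grasp; the last joint's range is limited). The gripper opens to 85 mm and grips with 20 to 120 N. Pads are 22 mm wide; open, the fingers measure 114 mm over their backs; the gripper's body (76 mm by 85 mm) begins 54 mm behind the grasp point. The pads swing forward as they close: fully open they stand 13 mm farther back than shut.
Start: joints at [1.009, 0.326, -0.193, 1.052, 0, 1.437], TCP at [0.228, 0.5, 0.231] pointing down, gripper open.
Joint ranges: [-2.65, 2.65], [-0.97, 1.79], [-1.3, 1.35], [-1.93, 2.1], [-1.47, 1.37], [-3.14, 3.14]. Speed limits (rad/s): [2.57, 2.57, 3.14, 3.14, 3.14, 3.14].

INTERFACE

Orientations are given as a rotation vector (axis times angle).
In Python, from cell import * gives the robot as it stands. Calls block until the motion is done:
- movep(position, orientation): joint-space move of the TCP to a pose.
- move_l(position, velocity=0.15, rot=None, until_force=None): straight line of the TCP; rot=None keeps the orientation; velocity is the mean speed in m/s. With until_force (N) it stops when the force on the tool has changed by that much, and returns True; else False.
- set_joints(angles): joint-space move.
- let_go() and grab(newtons=None): open the fingers fully, or close them until they stop; newtons is the grip in N (None keeps the last).
- sleep(seconds).
- ik(position, orientation): joint angles nearest the present ones, or None.
- get_state(): the state.
- grab_frame(name): name is "side" or "top" or "wrist"; returns a dict with "img" (480x640x3 uint8, red, green, blue), "fx", "fy", "cx", "cy" (pixels), "k1" (the pictures are not rectified: a ray, as slopes to the right and down, at radius r is drawn at 1 + k1 r^2 times it, then the intrinsics apply), "cam_to_world" (4x4, takes a point from camera to world coordinates); the wrist camera has in their place "T_tool_cam" (4x4, takes a point from camera to tool coordinates, whose origin is the TCP and whose axes are the flange's). Camera axes: x right, y down, z forward; pixel columns grow to the right and rows downward; lengths in m; the calibration is good to about 2 mm. A picture is of the moment at which its call begins: read the wrist's pose just before it. There is no depth.
A pose or a line that the arm cannot do raises MotionError and nothing moves.
- sign_off(): hands the job in; it is judged then, once.
Trained networks look in the newest picture that a camera, given by its name, has taken for a name from the list of things; names that differ only in an ending like _2 or _b are one class to them, and where a whole thing is asked for, a point or a joint stands for the part that bears it (a point fixed in the world has none). Each returns a list of dicts, best first, with "score" (0 to 1); they miss things now and then, are a little off and sometimes report something else, mostly with a low value. They report only what shows in the picture. A call takes as long as a camera call. They do not tell look-alikes from the thing itself.
- spot_in(camera, name): "centre" ([column, row] in pixels, amid what is visible of it).
- silhouettes(camera, name): "mask" (480x640 bool, what is visible of it) and "centre" ([column, row] in pixels, amid what is visible of it).
- tip_of(camera, name): "centre" ([column, row] in pixels: a listed point, or the origin of a listed thing).
The state is a dict: "clock": time; "q": joint angles; "joint_velocities": joint speeds; "tau": joint torques, N m; "position": TCP position; "eef_rot": TCP orientation; "contact_force": force on the tool from outside, world axes, zero at the start; "wrist_torque": the same for the moment, N m; "finger_gap": opening from 0.0 (shut) to 1.0 (fully open); "grasp_force": force on a finger pad.
Only numpy, scipy, OpenCV 4.12 (cv2) and the standard library are available. Lean on these libraries where they do the work, as an engineer would, in place of code of your own. Each camera call takes 0.05 s, during which the arm holds its last target. There are 200 camera calls.

TASK

Fit the loose front board, the one with the pot rail on top, to the little wooden display riser: angle its tongue down into the groove of the riser's fixed back board, press it gently home while lowering it until it locks flat with its ends in line with the back board's, and let go. Feel your way in rather than forcing the joint, and leave the pots, shears and other things on the bench where they are.

Things in the scene. Friction and masses are not known exactly. Their poses are not given: they have to be found in the camera images.
- stand: Low wooden display riser fixed to the bench. Its x points level out of the groove (away from the robot), y along the groove, z up; origin on the bench below the nominal groove mouth, halfway along. CAUTION: only the base is measured; the deck on it (back board, groove, ridge, bearers) is fixed up to 12 mm off nominal along +x or -x: find it by touch or sight. Heights and y are true.
- groove (a point): Nominal middle of the groove's mouth at floor height, riser frame (0, 0, 62) mm; axes as the riser. Back board: x -70 to 0, 180 mm long in y, top z = 80. Groove in its +x edge: floor z = 62, roof z = 72 under an 8 mm upper lip, 13 mm deep, ends open. The floor runs on outside as a lower lip to x = 13. More than 30 N between board and riser breaks the lip.
- ridge (a point): Nominal middle of the top of the locking ridge standing on the lower lip's end: riser x 8 to 13, top z = 66 mm, full length; axes as the riser. Because of it the tongue cannot go in level: it enters with the board's outer edge raised 10 to 22 degrees, and must be kept pushed towards the groove while the board is lowered, or the foot behind the tongue lands on the ridge.
- seat (a point): Nominal place of the seated board's origin, riser frame (55, 0, 54) mm, axes as the riser; the true one is shifted along x like the deck, with 1 mm play inwards, 1.5 mm outwards. Bearers at y = +-66, tops z = 54, carry the board; a front strip, x 98 to 104, top z = 64, stands 3 mm clear of its front edge. Seated, its top is level with the back board's and its axes match.
- board: Loose wooden board, 0.25 to 0.45 kg, lying flat on the bench right way up, tongue towards the robot. Origin on the underside below the rail's middle; x away from the tongue, y along the board, z up. 180 mm long in y; body x -50 to 40, top z = 26; underside z = 0 from x -40.5 to 40. Notch in the underside for the ridge: x -48.5 to -40.5, roof z = 14.5.
- tongue (a point): Lower corner of the tongue's tip, halfway along: board frame (-67, 0, 8) mm, axes as the board. The tongue, 180 mm long in y, runs from x -67 to -48.5, underside z = 8, top z = 15 mm (z = 13 for the 4 mm at the tip). Its underside ends at x = -48.5 in the foot's shoulder, which drops behind the ridge.
- rail (a point): Middle of the top of the pot rail, the bar to hold the board by: board frame (0, 0, 64) mm, axes as the board. The rail is 20 mm thick (x -10 to 10), 150 mm long along y and stands 38 mm above the board's top; the board balances roughly below it.
- clay_pot: Terracotta flowerpot, 90 mm wide, 85 mm tall; a bystander to leave alone (origin at the centre of its underside).
- zinc_pot: Metal flowerpot, 100 mm wide, 100 mm tall; a bystander to leave alone (origin at the centre of its underside).
- bowl_white: White ceramic bowl, 110 mm wide, 50 mm tall; a bystander to leave alone (origin at the centre of its underside).
- spool: Small grey ribbon spool standing on its flange, 44 mm wide, 32 mm tall; a bystander to leave alone (origin at the centre of its underside).
- pruner: Pair of pruning shears lying flat, about 140 mm long, 16 mm tall; a bystander to leave alone (origin near the middle of its underside).
- mister: Green glass bottle with a black cap, 64 mm wide, 170 mm tall; a bystander to leave alone (origin at the centre of its underside).
- candle_glass: Squat solid glass cylinder, 60 mm wide, 70 mm tall; a bystander to leave alone (origin at the centre of its underside).
There are look-alikes about, which are no part of the job. Leave any black or pink look-alike of the board alone.

How it is judged:
By the outcome, as a careful person would: the job done as asked, in the order asked, and still so for the second after the job is handed in, with the robot touching nothing.
It also fails if it takes over 67 s, if anything falls off the work surface, if the arm or the gripper's body presses on something with over 40 N, if the wrist force passes 120 N, or if a joint passes its speed limit or range.

## Working session

There is one attempt and no reset: what is moved stays moved. The work goes in short steps, each a Python script; the robot and the scene stay as the last script left them, time stands still between calls to the robot, and variables do not carry over. Pictures are saved under pics/ and viewed, at most 10 in all, crops included, and the job is handed in when it is done.

```bash
ls; mkdir -p pics
cat > h.py <<'E'
from cell import *
import numpy as np, cv2
from scipy.spatial.transform import Rotation as R
def save(f,n): cv2.imwrite('pics/'+n+'.png',f['img'][:,:,::-1])
def pose(f,st=None):
    if 'cam_to_world' in f: return np.array(f['cam_to_world'])
    T=np.eye(4);T[:3,:3]=R.from_rotvec(st['eef_rot']).as_matrix();T[:3,3]=st['position']
    return T@np.array(f['T_tool_cam'])
def ray(f,px,st=None):
    K=np.array([[f['fx'],0,f['cx']],[0,f['fy'],f['cy']],[0,0,1.]])
    p=cv2.undistortPoints(np.array([[px]],float),K,np.array([f['k1'],0,0,0,0.]))[0,0]
    T=pose(f,st);return T[:3,3],T[:3,:3]@np.array([p[0],p[1],1.])
def at_z(f,px,z,st=None):
    o,d=ray(f,px,st);return o+d*(z-o[2])/d[2]
def proj(f,P,st=None):
    T=np.linalg.inv(pose(f,st));c=T[:3,:3]@np.array(P)+T[:3,3];s=c[:2]/c[2];s=s*(1+f['k1']*(s@s))
    return np.array([f['fx']*s[0]+f['cx'],f['fy']*s[1]+f['cy']])
E
python3 - <<'E'
from h import *
print(get_state())
Z=dict(stand=0,groove=.062,ridge=.066,seat=.054,board=0,tongue=.008,rail=.064,clay_pot=0,zinc_pot=0,bowl_white=0,spool=0,pruner=0,mister=0,candle_glass=0)
for c in('top','side'):
    f=grab_frame(c);save(f,c);print(c,f['fx'],f['k1'],np.round(f['cam_to_world'],3).tolist())
    for n in Z:
        for d in tip_of(c,n)[:3]: print(n,round(d['score'],2),np.round(d['centre'],1),np.round(at_z(f,d['centre'],Z[n]),4))
E
```

```text
pics
{'clock': 0.0, 'q': array([ 1.00877388e+00,  3.26939432e-01, -1.93563453e-01,  1.05201151e+00,
        3.38212532e-05,  1.43659121e+00]), 'joint_velocities': array([ 0.00074209,  0.00117745, -0.00148547,  0.0002435 ,  0.00113421,
       -0.00201719]), 'tau': array([-1.08322041e-03, -4.43400156e+01,  2.62438023e+01,  1.55806588e-02,
       -3.22482374e-04,  9.50618698e-06]), 'position': array([0.22786159, 0.49994869, 0.23051202]), 'eef_rot': array([-6.66769402e-01, -3.06938672e+00,  2.51823343e-03]), 'contact_force': array([0.96664758, 0.46793431, 0.46850395]), 'wrist_torque': array([ 7.36450070e-05, -3.90273012e-02,  3.77096547e-02]), 'grasp_force': 0.0, 'finger_gap': 1.0007857193094394}
top 460.6888394872918 -0.09924345494792158 [[0.008, -0.998, 0.067, 0.424], [-1.0, -0.008, -0.002, -0.002], [0.002, -0.067, -0.998, 1.171], [0.0, 0.0, 0.0, 1.0]]
stand 0.89 [404.6 258.1] [ 0.4745 -0.2302  0.    ]
stand 0.38 [326.7 139.8] [ 0.7809 -0.0295  0.    ]
groove 0.87 [409.3 257.8] [ 0.4727 -0.2296  0.062 ]
ridge 0.93 [408.7 251.8] [ 0.487  -0.2274  0.066 ]
seat 0.55 [406.  236.5] [ 0.5251
[... 1483 characters left out ...]
 [276.9 216.1] [0.4326 0.166  0.008 ]
tongue 0.58 [217.6 187.5] [0.2697 0.2823 0.008 ]
rail 0.94 [203.2 183.9] [0.2396 0.2411 0.064 ]
rail 0.66 [236.1 123.1] [0.3222 0.4924 0.064 ]
rail 0.56 [299.7 196.7] [0.4947 0.1809 0.064 ]
clay_pot 0.79 [400.2 224.2] [0.7609 0.1271 0.    ]
zinc_pot 0.68 [413.6 322. ] [ 0.7412 -0.1746  0.    ]
bowl_white 0.79 [305.6 147.7] [0.5264 0.4469 0.    ]
bowl_white 0.27 [303. 337.] [ 0.4823 -0.2007  0.    ]
spool 0.56 [328.4 267. ] [ 0.5571 -0.0053  0.    ]
pruner 0.8 [412.5 268.4] [ 0.767  -0.0206  0.    ]
pruner 0.38 [328.7 264.8] [0.5584 0.0015 0.    ]
mister 0.88 [316.  455.1] [ 0.4932 -0.4643  0.    ]
candle_glass 0.96 [380.1 432.8] [ 0.6257 -0.4274  0.    ]
```

View pics/top.png

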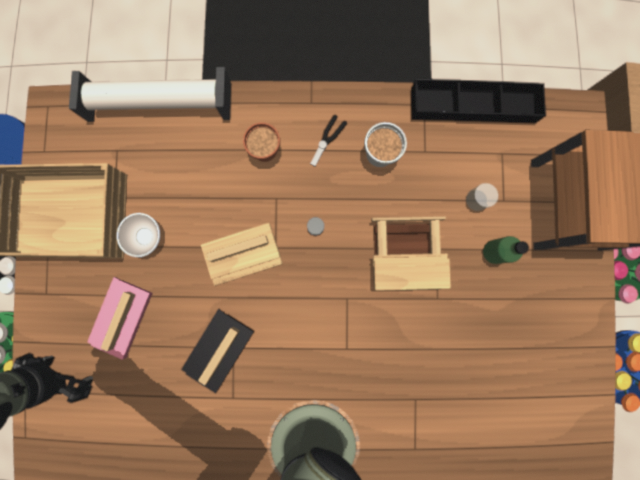

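View pics/side.png

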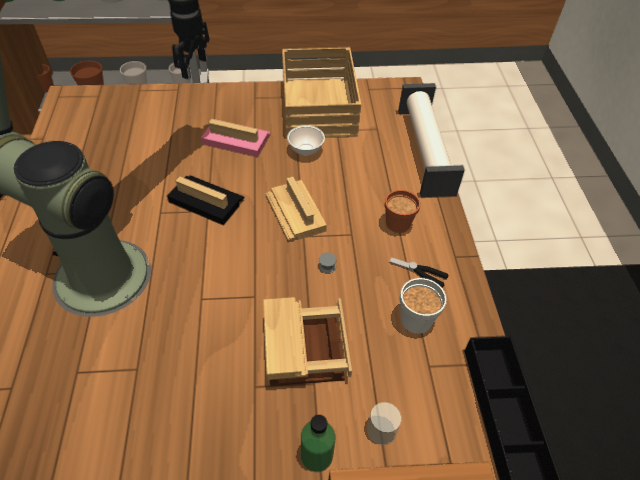

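The real board is the pine one at about (240,252) in the top view. The pink and black boards are look-alikes. The riser is at (410,255), with its groove facing away from the robot. Next I'll look at both with the wrist camera.

```bash
cat >> h.py <<'E'
def rot(yaw,pitch=0,flip=1):
    """tool z down, tool y = flip * (object x); pitch>0 raises object's +x edge"""
    B=R.from_euler('z',yaw)*R.from_euler('y',-pitch)
    b=B.as_matrix();z=-b[:,2];y=flip*b[:,0]
    return R.from_matrix(np.c_[np.cross(y,z),y,z]).as_rotvec()
E
python3 - <<'E'
from h import *
for fl in(1,-1):
    for p,y in(((.498,.19,.05),.3),((.53,-.23,.12),0)):
        for pt in (0,.3):
            q=ik(p,rot(y,pt,fl));print(fl,p,pt,None if q is None else np.round(q,2))
f0=grab_frame('wrist');print(np.round(f0['T_tool_cam'],3).tolist())
fl=1
Z=dict(board=0,tongue=.008,rail=.064,groove=.062,ridge=.066,seat=.054,stand=0)
for nm,p,yaw,ns in(('wb',(.45,.19,.30),.3,('board','tongue','rail')),('ws',(.45,-.23,.33),0,('groove','ridge','seat','stand'))):
    movep(p,rot(yaw,0,fl));st=get_state();f=grab_frame('wrist');save(f,nm);print(st['clock'],st['position'],st['contact_force'])
    np.savez(nm,pos=st['position'],rv=st['eef_rot'])
    for n in ns:
        for d in tip_of('wrist',n)[:3]: print(n,round(d['score'],2),np.round(d['centre'],1),np.round(at_z(f,d['centre'],Z[n],st),4))
E
```

```text
1 (0.498, 0.19, 0.05) 0 [ 0.23  0.49 -0.47  0.61 -0.    1.5 ]
1 (0.498, 0.19, 0.05) 0.3 [ 0.21  0.35 -0.8   0.13  0.03  1.49]
1 (0.53, -0.23, 0.12) 0 [-0.54  0.47 -0.28  0.82  0.    1.03]
1 (0.53, -0.23, 0.12) 0.3 [-0.63  0.31 -0.58  0.43  0.18  0.96]
-1 (0.498, 0.19, 0.05) 0 [ 0.23  0.49 -0.47  0.61 -0.   -1.64]
-1 (0.498, 0.19, 0.05) 0.3 [ 0.21  0.35 -0.8   0.13  0.03 -1.66]
-1 (0.53, -0.23, 0.12) 0 [-0.54  0.47 -0.28  0.82  0.   -2.11]
-1 (0.53, -0.23, 0.12) 0.3 [-0.63  0.31 -0.58  0.43  0.18 -2.18]
[[0.0, -0.96, -0.278, 0.069], [1.0, 0.0, 0.001, 0.001], [-0.001, -0.278, 0.96, -0.142], [0.0, 0.0, 0.0, 1.0]]
2.9917 [0.44966639 0.19067996 0.29981771] [ 0.03312876  0.0749786  -0.10059888]
board 0.83 [134.7  95. ] [0.2347 0.2319 0.    ]
board 0.75 [354.4 201.9] [0.4952 0.1906 0.    ]
tongue 0.87 [299.5 206.3] [0.4378 0.1692 0.008 ]
tongue 0.54 [359.9 216. ] [0.5049 0.1786 0.008 ]
rail 0.71 [360.9 215.7] [0.4961 0.1894 0.064 ]
rail 0.65 [105.3  91.2] [0.2354 0.2314 0.064 ]
4.7417 [ 0.45025049 -0.22910924  0.3299448 ] [ 0.39294335  0.19284606 -0.33351991]
ridge 0.8 [350.7 196.4] [ 0.4864 -0.2296  0.066 ]
seat 0.74 [392.6 192. ] [ 0.5316 -0.2268  0.054 ]
stand 0.61 [336.9 189.5] [ 0.4756 -0.2329  0.    ]
```

Run:
```python
import cv2,numpy as np
a=cv2.imread('pics/wb.png')[110:310,220:480];b=cv2.imread('pics/ws.png')[90:290,220:480]
cv2.imwrite('pics/c.png',np.vstack([cv2.resize(x,None,fx=3,fy=3,interpolation=cv2.INTER_CUBIC)[::2,::1][:300] if 0 else cv2.resize(x,(780,600))[:600] for x in(b,)]))
cv2.imwrite('pics/cb.png',cv2.resize(a,(780,600)))
```

```text
(no output)
```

View pics/c.png

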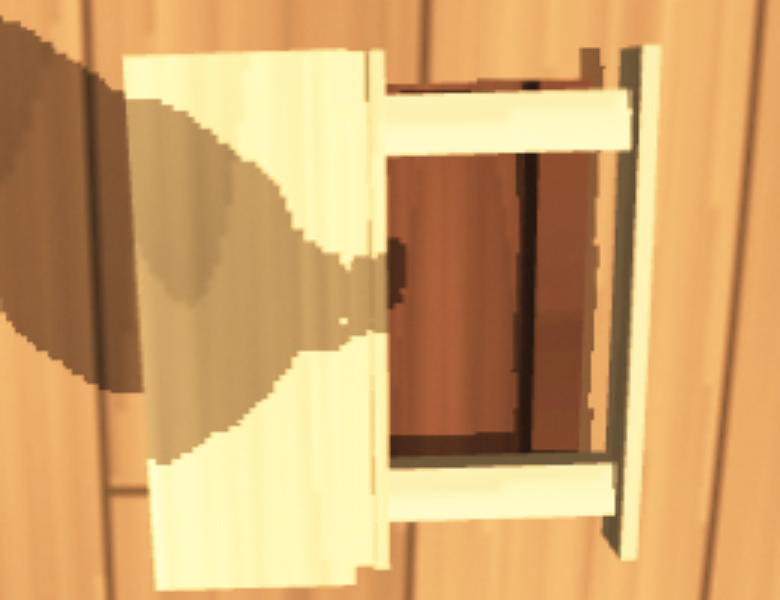

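View pics/cb.png

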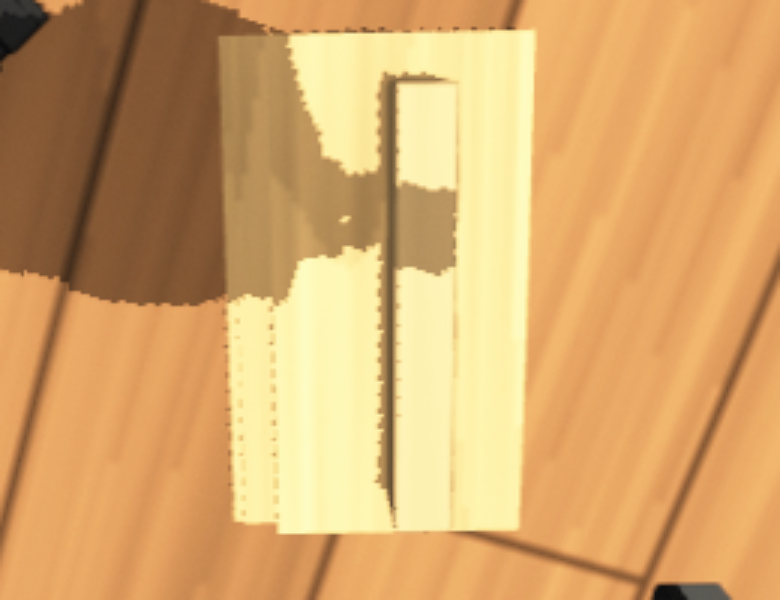

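The wrist views are clear. On the riser crop, the back board's corners are (123,57), (157,590) and (357,583), and the ridge's outer edge runs (384,50) to (390,568). On the board crop, the top corners are (535,30), (520,529) and (279,533), and the rail top is (397..457,82) to (393..452,528). I'll convert these to positions and check them against the given sizes.

Run:
```python
from h import *
f=grab_frame('wrist')
def go(nm,off,pts):
    st=np.load(nm+'.npz');st=dict(position=st['pos'],eef_rot=st['rv']);o={}
    for k,(u,v,z) in pts.items():
        o[k]=at_z(f,(u/3+off[0]-.33,v/3+off[1]-.33),z,st);print(nm,k,np.round(o[k]*1000,1))
    return o
s=go('ws',(220,90),dict(bl=(123,57,.08),br=(157,590,.08),fr=(357,583,.08),rl=(384,50,.066),rr=(390,568,.066),stripL=(660,46,.064),stripR=(637,559,.064)))
d=s['bl']-s['br'];print('len',np.linalg.norm(d[:2]),'yaw',np.degrees(np.arctan2(-d[0],d[1])))
d=s['rl']-s['rr'];print('len',np.linalg.norm(d[:2]),'yaw',np.degrees(np.arctan2(-d[0],d[1])),'depth',s['fr']-s['br'])
d=s['stripL']-s['stripR'];print('yaw',np.degrees(np.arctan2(-d[0],d[1])))
b=go('wb',(220,110),dict(tr=(535,30,.026),br=(520,529,.026),bl=(279,533,.026),r1=(397,82,.064),r2=(457,82,.064),r3=(452,528,.064),r4=(393,528,.064),tg=(234,522,.013)))
d=b['tr']-b['br'];print('len',np.linalg.norm(d[:2]),'yaw',np.degrees(np.arctan2(-d[0],d[1])),'w',np.linalg.norm((b['br']-b['bl'])[:2]))
d=b['r2']-b['r3'];print('rail len',np.linalg.norm(d[:2]),'yaw',np.degrees(np.arctan2(-d[0],d[1])),'c',(b['r1']+b['r2']+b['r3']+b['r4'])/4)
m=(b['tr']+b['bl'])/2;y=np.radians(17);print('centre from body',m+.005*np.array([np.cos(y),np.sin(y),0]))
```

```text
ws bl [ 398.8 -143.7   80. ]
ws br [ 404.5 -323.1   80. ]
ws fr [ 474.9 -320.3   80. ]
ws rl [ 481.6 -141.    66. ]
ws rr [ 487.6 -320.3   66. ]
ws stripL [ 572.2 -138.5   64. ]
ws stripR [ 578.3 -317.7   64. ]
len 0.17951666840163738 yaw 1.8118389201970355
len 0.1793935471613399 yaw 1.9239939098186905 depth [0.07037    0.00278014 0.        ]
yaw 1.9226446887295696
wb tr [506.3 287.8  26. ]
wb br [563.5 117.5  26. ]
wb bl [477.8  89.3  26. ]
wb r1 [464.2 257.7  64. ]
wb r2 [481.7 263.2  64. ]
wb r3 [529.  123.9  64. ]
wb r4 [509.8 117.9  64. ]
wb tg [461.4  83.2  13. ]
len 0.17970248793302632 yaw 18.539580432014972 w 0.09021713537296043
rail len 0.14715891435577855 yaw 18.71762906638813 c [0.4961727 0.1906788 0.064    ]
centre from body [0.4968375  0.19002287 0.026     ]
```

All sizes agree with the given ones to within 1 mm. The groove mouth is at about (471.6, −231.1) mm with yaw 1.9°, and the rail is at (496.5, 190.5) mm with yaw 18.6°. Now I'll grasp the board and carry it over.

```bash
cat >> h.py <<'E'
YS=np.radians(1.88); M0=np.array([.4716,-.2312,0]); H=.033
SX=np.array([np.cos(YS),np.sin(YS),0]);SY=np.array([-SX[1],SX[0],0])
def tcp(xt,zt,p,M=M0,y=0):
    """TCP pose with tongue lower tip at riser (xt,y,zt) m, outer edge raised p deg"""
    a=np.radians(p);c,s=np.cos(a),np.sin(a);v=(.067,H-.008)
    x=xt+c*v[0]-s*v[1];z=zt+s*v[0]+c*v[1]
    return M+SX*x+SY*y+np.array([0,0,z]),rot(YS,a)
def tip(st,M=M0):
    Rm=R.from_rotvec(st['eef_rot']).as_matrix();bx=Rm[:,1];bz=-Rm[:,2]
    t=np.array(st['position'])-.067*bx-(H-.008)*bz-M
    return np.round(np.r_[t@SX*1e3,t@SY*1e3,t[2]*1e3,np.degrees(np.arcsin(bx[2])),st['contact_force']],2)
E
python3 - <<'E'
from h import *
g=np.array([.4965,.1905,H]);rv=rot(np.radians(18.6))
movep(g+[0,0,.10],rv);move_l(g,.12);sleep(.2);print(get_state()['position'])
grab(70);st=get_state();print(st['position'],st['finger_gap'],st['grasp_force'])
move_l(g+[0,0,.13],.15);sleep(.2);st=get_state();print(st['clock'],st['finger_gap'],st['contact_force'])
P,r=tcp(.02,.12,20);movep(P,r);sleep(.3)
st=get_state();print(st['clock'],tip(st),st['wrist_torque']);f=grab_frame('wrist');save(f,'held')
E
```

```text
[0.49713288 0.19067324 0.03376899]
[0.49649499 0.19050455 0.03316156] 0.21752513229875903 69.25288081169128
9.7667 0.21826030811697286 [ 0.10936816  0.24348244 -3.4274878 ]
11.625 [ 20.32   0.66 120.    20.     0.13   0.13  -2.55] [-0.0602367   0.60966188 -0.00994687]
```

View pics/held.png

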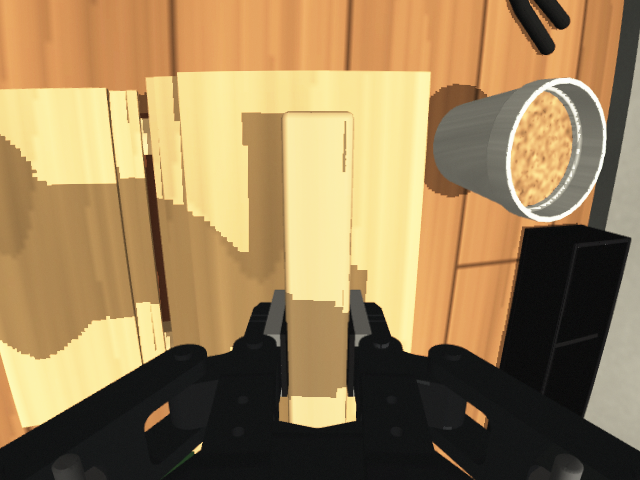

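The board is held square in the grip, with its tongue (columns 147–180) beside the back board (left of column 140). I'll check its placement in the hand from the corners, then feel for the lip face and the ridge.

Run:
```python
from h import *
from scipy.optimize import least_squares
st=get_state();f=grab_frame('wrist')
Rm=R.from_rotvec(st['eef_rot']).as_matrix();bx=Rm[:,1];bz=-Rm[:,2];by=np.cross(bz,bx)
W=lambda b,o:np.array(st['position'])+bx*(b[0]+o[0])+by*(b[1]+o[1])+bz*(b[2]-H+o[2])
pts=[((-.01,.075,.064),(283,112)),((.01,.075,.064),(353,112)),((-.05,.09,.026),(177,72)),((.04,.09,.026),(431,71.5))]
for b,u in pts: print(u,proj(f,W(b,(0,0,0)),st).round(1))
print(least_squares(lambda o:np.ravel([proj(f,W(b,o),st)-u for b,u in pts]),np.zeros(3)).x*1e3)
def L(xt,zt,p,v=.03,u=None):
    P,r=tcp(xt/1e3,zt/1e3,p);h=move_l(P,v,r,u);sleep(.15);s=get_state();print((xt,zt,p),h,tip(s),round(s['clock'],1));return h,tip(s)
L(14,71,20,.06)
h,t=L(-4,71,20,.012,3)
if h: L(t[0]+3.3,71,20,.02); L(t[0]+3.3,61,20,.01,3)
```

```text
(283, 112) [275.2 107.1]
(353, 112) [350.8 107.1]
(177, 72) [171.8  69.1]
(431, 71.5) [428.1  68.3]
[ 1.34959179 -1.05649598 -1.86159037]
(14, 71, 20) False [14.45 -0.27 71.52 20.05  0.37 -0.12 -2.96] 12.8
(-4, 71, 20) True [-0.5   0.14 70.6  20.06  4.61 -0.61 -1.49] 14.1
(np.float64(2.8), 71, 20) False [ 2.22  0.36 70.58 19.94 -0.17 -0.72 -3.08] 14.7
(np.float64(2.8), 61, 20) True [2.890e+00 6.000e-02 6.464e+01 2.001e+01 1.110e+00 3.600e-01 4.660e+00] 15.5
```

By touch, the true tip x is the reading plus 2.2 mm, and z is the reading plus 0.3 mm. I'll slide in along the tongue's direction.

```bash
cat >> h.py <<'E'
M1=M0-SX*.0022-np.array([0,0,.0003])
def L(xt,zt,p,v=.015,u=6,y=.0):
    P,r=tcp(xt/1e3,zt/1e3,p,M1,y/1e3);h=move_l(P,v,r,u);sleep(.15);s=get_state();t=tip(s,M1);print((xt,zt,p),h,t,round(s['clock'],1));return h,t
E
python3 - <<'E'
from h import *
L(5.1,65.8,20)
for a in((0,63.9,20),(-4.5,62.3,20),(-7.3,62.2,17.5),(-9.5,62.2,15)):
    if L(*a)[0]: break
f=grab_frame('wrist');save(f,'in');f=grab_frame('top');save(f,'intop')
i=cv2.imread('pics/in.png')[20:260,0:320];j=cv2.imread('pics/intop.png')[200:300,350:470]
cv2.imwrite('pics/in2.png',cv2.resize(i,(800,600),interpolation=cv2.INTER_CUBIC))
E
```

```text
(5.1, 65.8, 20) True [ 4.23  0.37 64.78 19.9   0.41 -0.74  1.8 ] 15.9
(0, 63.9, 20) False [-0.14  0.11 63.71 19.98 -1.47  0.18 -2.97] 16.5
(-4.5, 62.3, 20) False [-4.480e+00 -6.000e-02  6.237e+01  2.000e+01 -1.100e-01  2.100e-01
 -1.630e+00] 17.1
(-7.3, 62.2, 17.5) False [-6.98 -0.16 62.34 17.56  0.51 -1.04 -1.4 ] 17.6
(-9.5, 62.2, 15) False [-9.300e+00 -1.400e-01  6.234e+01  1.506e+01  7.700e-01 -2.900e-01
  4.000e-02] 18.0
```

View pics/in2.png

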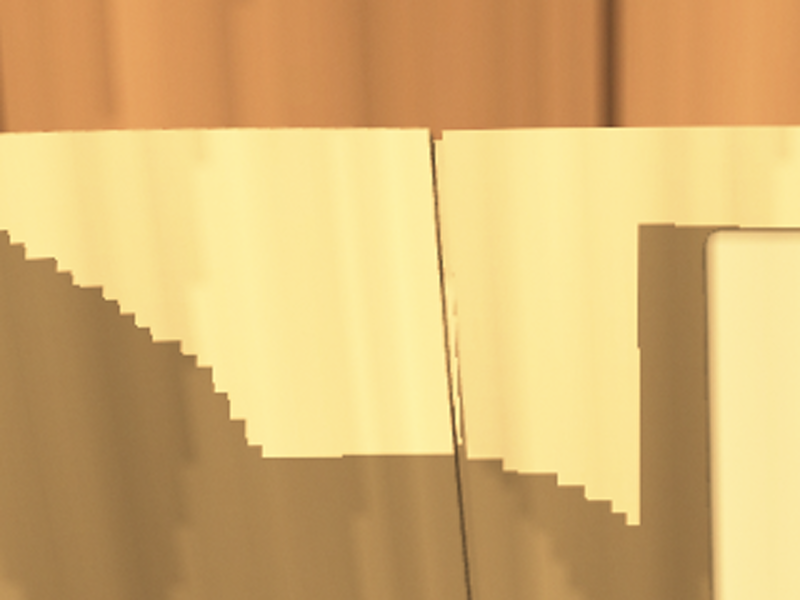

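The tongue is in. The two board ends are level in the picture, at rows 127 and 130 of the crop, which is under 1 mm. I'll keep pressing inward and lower it.

Run:
```python
from h import *
ok=True
for a in((-11.2,62.2,13.2),(-12.3,62.2,11),(-12.5,62.2,8),(-12.5,62.2,5),(-12.4,62.2,2.5),(-12.2,62.2,.8),(-12.0,62.1,0)):
    if L(*a,u=8,y=.4)[0]: ok=False;break
print(ok)
```

```text
(-11.2, 62.2, 13.2) False [-11.26   0.38  62.25  13.22  -0.33   0.07   1.45] 18.6
(-12.3, 62.2, 11) False [-11.8    0.29  62.36  11.09   2.83  -0.62  -0.7 ] 19.0
(-12.5, 62.2, 8) False [-12.12   0.29  62.36   8.08   3.36   0.15  -0.12] 19.6
(-12.5, 62.2, 5) False [-12.36   0.28  62.32   5.06   3.16  -0.08   1.07] 20.1
(-12.4, 62.2, 2.5) False [-12.49   0.29  62.28   2.53   3.03  -1.61   2.5 ] 20.6
(-12.2, 62.2, 0.8) False [-12.57   0.34  62.23   0.79   1.57  -1.3    3.43] 21.1
(-12.0, 62.1, 0) False [-12.76   0.36  62.53  -0.08  -1.43  -1.35   6.78] 21.5
True
```

Run:
```python
from h import *
let_go();sleep(.3);st=get_state();print(tip(st,M1))
p=np.array(st['position']);move_l(p+[0,0,.10],.1);movep((.46,-.23,.33),rot(0));sleep(.3)
st=get_state();f=grab_frame('wrist');save(f,'done');print(st['clock'],st['position'])
np.savez('done',pos=st['position'],rv=st['eef_rot'])
cv2.imwrite('pics/done2.png',cv2.resize(cv2.imread('pics/done.png')[90:290,220:480],(780,600)))
g=grab_frame('side');save(g,'side2')
cv2.imwrite('pics/side3.png',cv2.resize(cv2.imread('pics/side2.png')[270:410,230:400],(728,600)))
```

```text
[-1.196e+01  3.700e-01  6.212e+01  1.000e-02  1.580e+00 -7.700e-01
 -1.400e-01]
24.5583 [ 0.45989362 -0.22967939  0.32849882]
```

View pics/done2.png

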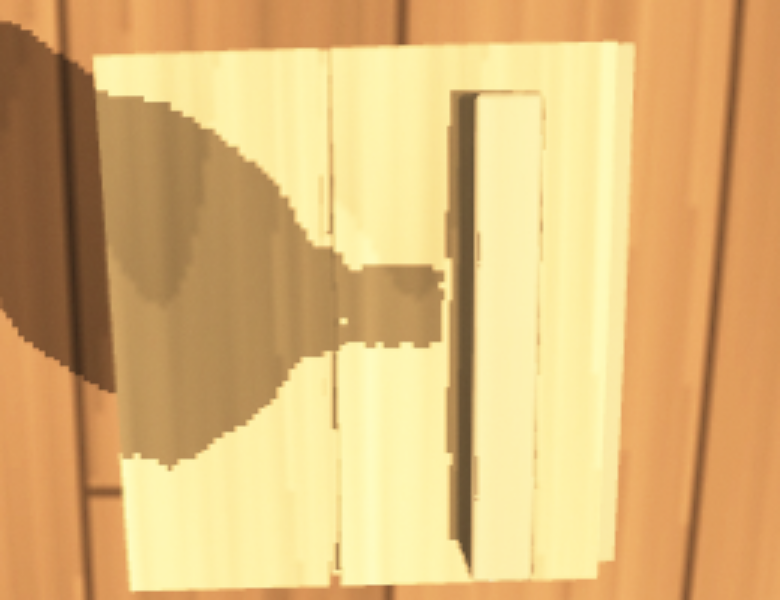

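View pics/side3.png

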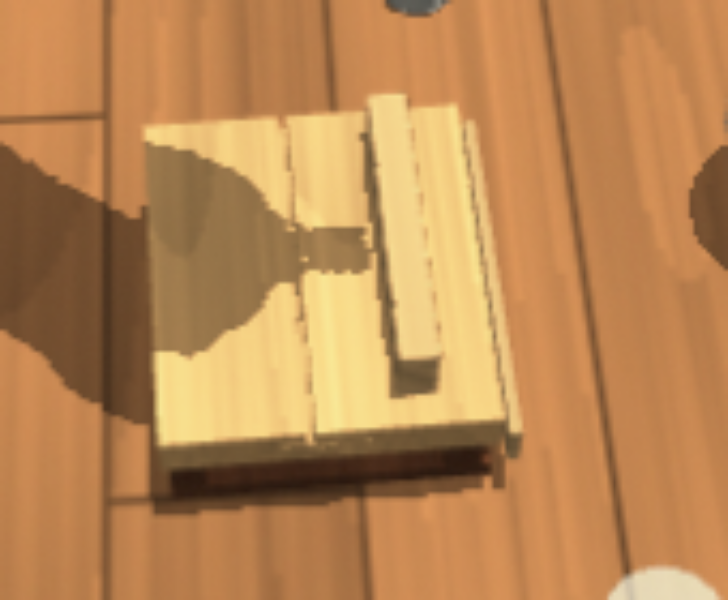

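The board lies flat, level and flush at its ends. I'll check the seating numerically: back edge to board front edge at z = 80 should be 164–166.5 mm.

Run:
```python
from h import *
f=grab_frame('wrist');s=np.load('done.npz');st=dict(position=s['pos'],eef_rot=s['rv'])
for n,(u,v,z) in dict(backR=(131,590,.08),frontR=(598,578,.08),backL=(94,57,.08),frontL=(617,43,.08),joint1=(330,585,.08),joint2=(343,585,.08),strip=(614,561,.064),rail1=(478,93,.118),rail2=(541,93,.118)).items():
    d=at_z(f,(u/3+219.67,v/3+89.67),z,st)-M0;print(n,np.round([d@SX*1e3,d@SY*1e3],1))
```

```text
backR [-70.  -89.4]
frontR [ 94.  -90.2]
backL [-69.6  89.6]
frontL [93.9 89. ]
joint1 [ -0.2 -89.6]
joint2 [  4.3 -89.8]
strip [103.7 -90.4]
rail1 [44.6 74.5]
rail2 [62.6 74.1]
```

```bash
python3 -c "
from cell import *
print(sign_off(),get_state()['clock'])"
```

```text
the job is handed in; nothing more can be done
the job is handed in; nothing more can be done
```

The front board is locked flat in the riser's groove, with its ends within about 1 mm of the back board's, and the job is handed in. It took about 25 s, the highest contact force I read was about 10 N, and I moved nothing else on the bench.

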